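Try the hinged cases, reject the stiff one

ROBOT

A 6-joint arm with a two-finger parallel gripper is mounted at the origin on the work surface. World frame = base frame: x ahead of the robot, y to its left, z up, the work surface at z = 0. Lengths are in m, angles in rad, forces in N, time in s.
With the tool pointing down it reaches from about 0.2 to 0.875 m from the base axis. Payload 3.4 kg.
Tool frame: the origin (TCP) lies at the very end of the fingers, on their centre line; the grasp point (between the pads) lies 19 mm behind it; y points along the fingers, z is the direction in which the jaws open and shut, and the axes are right-handed (so a half turn about y gives the same grasp; the last joint's range is limited). The gripper opens to 94 mm and grips with 3 to 60 N. Pads are 16 mm wide; open, the fingers measure 119 mm over their backs; the gripper's body (75 mm by 177 mm) begins 78 mm behind the grasp point.
Start: joints at [-0.121, 0.276, 1.505, -0, 1.361, -0.121], TCP at [0.575, -0, 0.205] pointing down, gripper open.
Joint ranges: [-2.89, 2.89], [-0.75, 2.08], [0.22, 2.7], [-1.18, 4.32], [0.11, 2.71], [-2.7, 2.7]. Speed limits (rad/s): [2.57, 2.57, 3.14, 3.14, 3.14, 3.14].

INTERFACE

Orientations are given as a unit quaternion [x, y, z, w].
In Python, from workcell import manip gives the robot as it stands.
- The arm moves only by the tool move_arm, never from a script. Its argument "commands" is text: rows parted by semicolons, each of 6 numbers parted by spaces: the shift along the tool's x, y, z in m, then the turn, a rotation vector about the tool's x, y, z in rad. A call has 1 to 12 rows; each row is the pose to reach, as a shift and turn from the pose commanded when the call began, along the tool's axes at that moment; what a row does not reach only later rows make up. A row lasts 1/8 s, in which the tool goes at most 62.5 mm and 10.7 degrees, less where a joint would pass 70% of its speed; a pose out of reach is approached as far as the arm can. A call with a gripper value outside its range is refused whole. "gripper" is the closure, from 0 (fully open) to 1 (shut), set as the call begins (left out, the last holds). The fingers move at their own pace and stop on an object; "force" is the grip in N (left out, the last holds). Time passes only in rows, so rows that repeat a pose let the fingers close. It gives the time, the measured TCP pose, the force and the opening at its end, in the units of the state.
- manip.read_state(): the state, without advancing time (a new reading comes with each control period).
- manip.read_camera(name): name is "scene" or "side" or "wrist"; returns a dict with "color" (400x640x3 uint8, blue, green, red), "camera_matrix" (3x3 intrinsics, pixels), "T" (4x4, takes a point from camera to world coordinates); the wrist camera has in their place "T_tool_cam" (4x4, takes a point from camera to tool coordinates, whose origin is the TCP and whose axes are the tool frame's). Camera axes: x right, y up, looking along -z (the intrinsics and any distortion apply to the point x, -y, -z); pixel columns grow to the right and rows downward; lengths in m; the calibration is good to about 2 mm. A picture is of the moment at which its call begins: read the wrist's pose just before it. There is no depth.
- manip.job_done(): hands the job in, once; it reports no verdict.
The state is a dict: "time_s": time; "q": joint angles; "joint_velocities": joint speeds; "joint_torque": joint torques, N m; "ee_pos": TCP position; "tcp_rot": TCP orientation; "wrist_force": force on the tool from outside, world axes, zero at the start; "wrist_torque": the same for the moment, N m; "grip_width": opening from 0.0 (shut) to 1.0 (fully open).
Only numpy, scipy, OpenCV 4.12 (cv2) and the standard library are available. Lean on these libraries where they do the work, as an engineer would, in place of code of your own. Each camera call takes 0.05 s, during which the arm holds its last target.

TASK

One of the three hinged cases in the nests has a stiff hinge: find it by lifting the lids by their orange tabs, and leave the two cases that swing freely in their nests with their lids wide open. Do not force the stiff lid so that its case tips up; shut it and set that case down, upright and flat inside the red reject tray, without dropping it. Leave the label roll, the wrench and the spare roller alone.

Things in the scene. Friction and masses are not known exactly. Their poses are not given: they have to be found in the camera images.
- case_a: Hinged case, one of three that look alike, loose in its nest: steel base 64 (x) x 180 (y) x 44 mm high, blue lid 12 mm thick on top (56 mm in all); a roller in foam inside. About 0.92 kg, centre of mass some 11 mm towards -y. Origin: centre of underside, z up. Hinge along y at the top rear edge (x=+32, z=44); the lid opens at the front (-x), at a start towards the right of the robot. Any of the three may be the one stiff case.
- lid_a (a joint): Lid hinge of case_a: 0 shut, grows as the front rises, stop at 1.95; past 1.55 rad it falls open and stays. On a good hinge the lid swings freely, weighs about 0.4 N at the tab and falls shut if let go half-way. On the stiff one lifting takes about 1.7 N straight up at the tab (more if pushed aslant), the lid stays where it is left, and it binds solid at about 0.7 rad.
- tab_a (a point): Orange lid tab of case_a, 48 mm wide (y), 5 mm thick, overhanging the base by 24 mm. Point: middle of its front lower edge; shut, at x=-56, y=56, z=46 of the case (54 above the table). Steel cheeks on the base, 4 mm thick, x=-32 to -56, z=22 to 56, at y=24 and y=88 guard its ends (60 mm free between). Free space below it down to the nest. Axes: the lid's (the case's when shut).
- grip_a (a point): Where to carry case_a: x=0, y=-15, z=24 of the case, gripped across its 64 mm depth (along its x). Its front and rear faces are free from y=-60 to y=+20.
- nest_a: Fixed grey nest plate 110 x 204 x 8 mm that holds case_a; axes as the case's, origin under its centre, case underside at z=8. Black stops about 1.5 mm clear of the case: both ends to z=24, rear to z=32 at y=-66 to -90 and y=37 to 87, front to z=20 at y=-66 to -90.
- case_b: Hinged case, one of three that look alike, loose in its nest: steel base 64 (x) x 180 (y) x 44 mm high, blue lid 12 mm thick on top (56 mm in all); a roller in foam inside. About 0.92 kg, centre of mass some 11 mm towards -y. Origin: centre of underside, z up. Hinge along y at the top rear edge (x=+32, z=44); the lid opens at the front (-x), at a start towards the right of the robot. Any of the three may be the one stiff case.
- lid_b (a joint): Lid hinge of case_b: 0 shut, grows as the front rises, stop at 1.95; past 1.55 rad it falls open and stays. On a good hinge the lid swings freely, weighs about 0.4 N at the tab and falls shut if let go half-way. On the stiff one lifting takes about 1.7 N straight up at the tab (more if pushed aslant), the lid stays where it is left, and it binds solid at about 0.7 rad.
- tab_b (a point): Orange lid tab of case_b, 48 mm wide (y), 5 mm thick, overhanging the base by 24 mm. Point: middle of its front lower edge; shut, at x=-56, y=56, z=46 of the case (54 above the table). Steel cheeks on the base, 4 mm thick, x=-32 to -56, z=22 to 56, at y=24 and y=88 guard its ends (60 mm free between). Free space below it down to the nest. Axes: the lid's (the case's when shut).
- grip_b (a point): Where to carry case_b: x=0, y=-15, z=24 of the case, gripped across its 64 mm depth (along its x). Its front and rear faces are free from y=-60 to y=+20.
- nest_b: Fixed grey nest plate 110 x 204 x 8 mm that holds case_b; axes as the case's, origin under its centre, case underside at z=8. Black stops about 1.5 mm clear of the case: both ends to z=24, rear to z=32 at y=-66 to -90 and y=37 to 87, front to z=20 at y=-66 to -90.
- case_c: Hinged case, one of three that look alike, loose in its nest: steel base 64 (x) x 180 (y) x 44 mm high, blue lid 12 mm thick on top (56 mm in all); a roller in foam inside. About 0.92 kg, centre of mass some 11 mm towards -y. Origin: centre of underside, z up. Hinge along y at the top rear edge (x=+32, z=44); the lid opens at the front (-x), at a start towards the right of the robot. Any of the three may be the one stiff case.
- lid_c (a joint): Lid hinge of case_c: 0 shut, grows as the front rises, stop at 1.95; past 1.55 rad it falls open and stays. On a good hinge the lid swings freely, weighs about 0.4 N at the tab and falls shut if let go half-way. On the stiff one lifting takes about 1.7 N straight up at the tab (more if pushed aslant), the lid stays where it is left, and it binds solid at about 0.7 rad.
- tab_c (a point): Orange lid tab of case_c, 48 mm wide (y), 5 mm thick, overhanging the base by 24 mm. Point: middle of its front lower edge; shut, at x=-56, y=56, z=46 of the case (54 above the table). Steel cheeks on the base, 4 mm thick, x=-32 to -56, z=22 to 56, at y=24 and y=88 guard its ends (60 mm free between). Free space below it down to the nest. Axes: the lid's (the case's when shut).
- grip_c (a point): Where to carry case_c: x=0, y=-15, z=24 of the case, gripped across its 64 mm depth (along its x). Its front and rear faces are free from y=-60 to y=+20.
- nest_c: Fixed grey nest plate 110 x 204 x 8 mm that holds case_c; axes as the case's, origin under its centre, case underside at z=8. Black stops about 1.5 mm clear of the case: both ends to z=24, rear to z=32 at y=-66 to -90 and y=37 to 87, front to z=20 at y=-66 to -90.
- tray: Red reject tray, fixed to the table: 120 (x) x 250 (y) mm outside, 10 mm high, 4 mm walls and a floor about 4 mm thick. Origin: centre of the underside.
- label_roll: Bystander: roll of white labels lying flat, 100 mm diameter, 40 mm high, origin at the centre of its underside.
- wrench: Bystander: steel wrench lying flat on the table behind the nests, about 150 mm long.
- spare_roller: Bystander: black rubber roller standing on end, 44 mm diameter, 112 mm high, origin at the centre of its underside.
Not all that is in view belongs to the job. Leave any pink look-alike of the nest_c alone.

How it is judged:
At the end, for the whole second after the job is handed in: Both free cases upright in their nests (within 12 mm), lids open beyond 1.5 rad; the stiff case flat and upright on the floor of the red tray, centre within 28 mm (tray x) and 35 mm (tray y) of the tray's, lid shut to within 0.12 rad; all at rest, tilt under 0.06 rad (((height (world z) of case_a below 0.01 m and value of joint lid_a below 0.12 rad and x of case_a in the frame of tray between -0.028 and 0.028 m and y of case_a in the frame of tray between -0.035 and 0.035 m and value of joint each of lid_b, lid_c above 1.5 rad and horizontal distance between case_b and nest_b below 0.012 m and height (world z) of each of case_b, case_c below 0.014 m and horizontal distance between case_c and nest_c below 0.012 m) or (value of joint each of lid_a, lid_c above 1.5 rad and horizontal distance between case_a and nest_a below 0.012 m and height (world z) of each of case_a, case_c below 0.014 m and height (world z) of case_b below 0.01 m and value of joint lid_b below 0.12 rad and x of case_b in the frame of tray between -0.028 and 0.028 m and y of case_b in the frame of tray between -0.035 and 0.035 m and horizontal distance between case_c and nest_c below 0.012 m) or (value of joint each of lid_a, lid_b above 1.5 rad and horizontal distance between case_a and nest_a below 0.012 m and height (world z) of each of case_a, case_b below 0.014 m and horizontal distance between case_b and nest_b below 0.012 m and height (world z) of case_c below 0.01 m and value of joint lid_c below 0.12 rad and x of case_c in the frame of tray between -0.028 and 0.028 m and y of case_c in the frame of tray between -0.035 and 0.035 m)) and angle between each of case_a, case_b, case_c's own z axis and vertical below 0.06 rad and linear speed of each of case_a, case_b, case_c below 0.02 m/s); the robot touches nothing.
It fails at once if a case is tipped up by more than 0.35 rad (its lid forced) (angle between any of case_a, case_b, case_c's own z axis and vertical above 0.35 rad).
It fails at once if a case is dropped: nothing touches it while it is more than about 20 mm above the surface ((height (world z) of case_a above 0.03 m and contact force between case_a and anything else below 0.02 N) or (height (world z) of case_b above 0.03 m and contact force between case_b and anything else below 0.02 N) or (height (world z) of case_c above 0.03 m and contact force between case_c and anything else below 0.02 N)).
It fails at once if label roll, wrench or spare roller disturbed (moved 30 mm or tipped) (distance of any of label_roll, wrench, spare_roller from where it was at the start of the episode above 0.03 m or angle between any of label_roll, wrench, spare_roller's own z axis and vertical above 0.3 rad).
It also fails if it takes over 72 s, if anything falls off the work surface, if the arm or the gripper's body presses on something with over 40 N, if the wrist force passes 120 N, or if a joint passes its speed limit or range.

## Working session

There is one attempt and no reset: what is moved stays moved. The work goes in short steps, Python scripts to look and compute and a tool call to move; the robot and the scene stay as the last step left them, time stands still between calls to the robot, and variables do not carry over. Pictures are saved under pics/ and viewed, and the job is handed in when it is done.

Besides the shell and the picture viewer there is one more tool, called after "Emit:" in YAML: its name, and indented under it one key for each argument. move_arm: Moves the arm, as the interface text tells. Its arguments: {"type":"object","properties":{"commands":{"type":"string"},"gripper":{"type":"number"},"force":{"type":"number"}},"required":["commands"]}

```bash
mkdir -p pics; ls; python3 - <<'E'
from workcell import manip
import cv2
s=manip.read_state();print(s)
for n in ["scene","side","wrist"]:
    r=manip.read_camera(n);cv2.imwrite(f"pics/{n}0.png",r["color"])
    print(n,r["camera_matrix"],r.get("T",r.get("T_tool_cam")),[k for k in r])
E
```

```text
pics
{'time_s': 0.0, 'q': array([-1.20976247e-01,  2.76544951e-01,  1.50609157e+00,  9.49137445e-06,
        1.36071276e+00, -1.21011732e-01]), 'joint_velocities': array([-0.00239546, -0.00130217,  0.00171238,  0.00098613, -0.00130719,
       -0.00112262]), 'joint_torque': array([ 1.66144628e-04, -4.04588020e+01, -2.37234324e+01,  7.02253589e-02,
        3.46444664e-02, -1.77189750e-04]), 'ee_pos': array([5.74438532e-01, 8.01767430e-05, 2.04649858e-01]), 'tcp_rot': array([-0.50038854,  0.50048241, -0.49950046,  0.49962783]), 'wrist_force': array([ 0.96299529, -0.44442092,  0.98441714]), 'wrist_torque': array([ 0.0195399 ,  0.01666894, -0.05108232]), 'grip_width': 0.995345732444446}
scene [[438.44624807   0.         321.88972073]
 [  0.         438.44624807 190.15950105]
 [  0.           0.           1.        ]] [[-0.16089192 -0.68785901  0.70778794  1.36591056]
 [ 0.98697073 -0.11329544  0.11424937  0.14415914]
 [ 0.00160169  0.71694779  0.69712503  0.83496843]
 [ 0.          0.          0.          1.        ]] ['color', 'camera_matrix', 'T']
side [[462.27608918   0.         313.48223907]
 [  0.         462.27608918 208.28879345]
 [  0.           0.           1.        ]] [[ 0.92552401  0.21574379 -0.31122328  0.10309152]
 [-0.37817417  0.56940316 -0.72990708 -1.03411952]
 [ 0.0197386   0.79324312  0.60858503  0.96888528]
 [ 0.          0.          0.          1.        ]] ['color', 'camera_matrix', 'T']
wrist [[331.42823297   0.         323.45986321]
 [  0.         331.42823297 203.46444197]
 [  0.           0.           1.        ]] [[ 1.20256344e-03 -9.61671523e-01 -2.74201451e-01 -7.93903183e-02]
 [-2.62912415e-04  2.74201336e-01 -9.61672272e-01 -1.79276498e-01]
 [ 9.99999242e-01  1.22856288e-03  7.69091200e-05  2.30907132e-04]
 [ 0.00000000e+00  0.00000000e+00  0.00000000e+00  1.00000000e+00]] ['color', 'camera_matrix', 'T_tool_cam']
```

View pics/scene0.png

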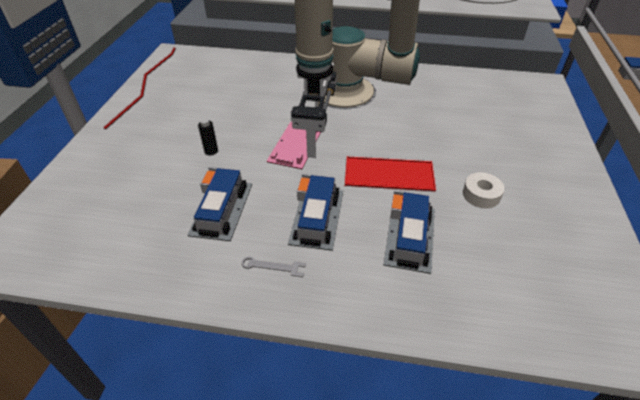

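View pics/side0.png

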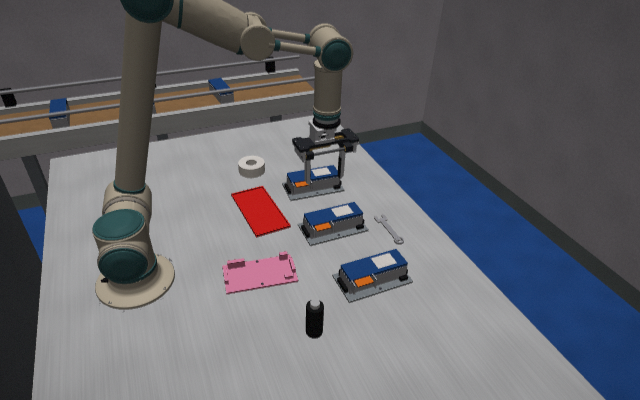

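View pics/wrist0.png

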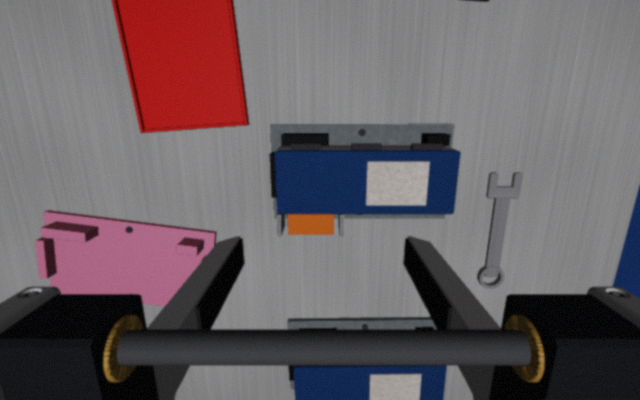

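```bash
cat > h.py <<'E'
from workcell import manip
import numpy as np, cv2, glob
from scipy.spatial.transform import Rotation as Rn
def cam(n,save=None):
    s=manip.read_state(); r=manip.read_camera(n)
    if n=="wrist":
        T=np.eye(4);T[:3,:3]=Rn.from_quat(s["tcp_rot"]).as_matrix();T[:3,3]=s["ee_pos"];T=T@r["T_tool_cam"]
    else: T=r["T"]
    if save: cv2.imwrite(f"pics/{save}.png",r["color"]); np.savez(f"pics/{save}.npz",K=r["camera_matrix"],T=T)
    return r["color"],r["camera_matrix"],T
def ld(save):
    d=np.load(f"pics/{save}.npz");return cv2.imread(f"pics/{save}.png"),d["K"],d["T"]
def px2w(K,T,u,v,z):
    d=T[:3,:3]@np.array([(u-K[0,2])/K[0,0],-(v-K[1,2])/K[1,1],-1.]);o=T[:3,3]
    return o+d*(z-o[2])/d[2]
def w2px(K,T,p):
    c=T[:3,:3].T@(np.asarray(p,float)-T[:3,3]);return np.array([K[0,2]-K[0,0]*c[0]/c[2],K[1,2]+K[1,1]*c[1]/c[2]])
def crop(save,x,y,w,h,k,out):
    im=cv2.imread(f"pics/{save}.png")[y:y+h,x:x+w];cv2.imwrite(f"pics/{out}.png",cv2.resize(im,None,fx=k,fy=k,interpolation=cv2.INTER_CUBIC))
E
python3 - <<'E'
from h import *
s=manip.read_state()
for n in ["scene","side","wrist"]: cam(n,n+"1")
im,K,T=ld("wrist1")
for p in [(277,152),(460,152),(453,213),(277,213)]: print(px2w(K,T,*p,.064).round(4))
for p in [(271,124),(453,124)]: print('nest',px2w(K,T,*p,.008).round(4))
im,K,T=ld("scene1")
for u,v in [(219,200),(317,205),(414,225)]: print('case',px2w(K,T,u,v,.064).round(3))
for u,v in [(346,158),(432,162),(435,189),(346,187)]: print('tray',px2w(K,T,u,v,.01).round(3))
for u,v in [(210,152),(484,195),(240,262),(304,270),(268,160),(305,165),(322,130)]: print('oth',px2w(K,T,u,v,.0).round(3))
crop("scene1",180,120,320,160,2.5,"c1")
crop("side1",210,130,220,190,3.1,"c2")
E
```

```text
[0.5302 0.0397 0.064 ]
[0.7063 0.0395 0.064 ]
[ 0.7061 -0.0221  0.064 ]
[ 0.5278 -0.0219  0.064 ]
nest [0.5169 0.0635 0.008 ]
nest [0.7181 0.0633 0.008 ]
case [ 0.659 -0.227  0.064]
case [0.636 0.014 0.064]
case [0.663 0.249 0.064]
tray [0.384 0.057 0.01 ]
tray [0.361 0.304 0.01 ]
tray [0.474 0.31  0.01 ]
tray [0.506 0.072 0.01 ]
oth [ 0.411 -0.35   0.   ]
oth [0.465 0.443 0.   ]
oth [ 0.787 -0.143  0.   ]
oth [0.785 0.009 0.   ]
oth [ 0.418 -0.169  0.   ]
oth [ 0.423 -0.058  0.   ]
oth [ 0.247 -0.036  0.   ]
```

View pics/c1.png

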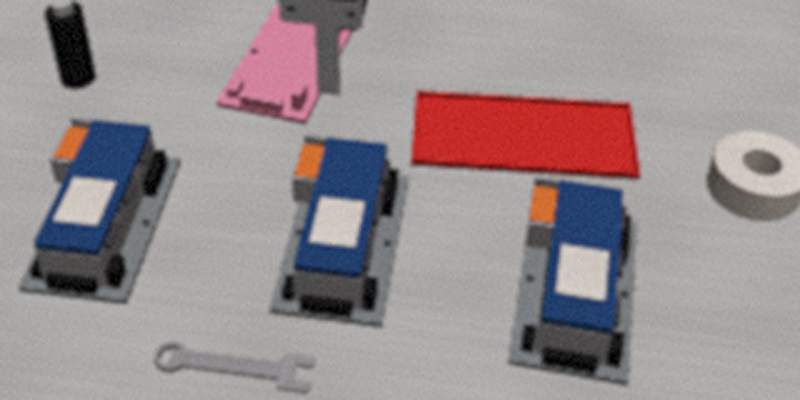

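View pics/c2.png

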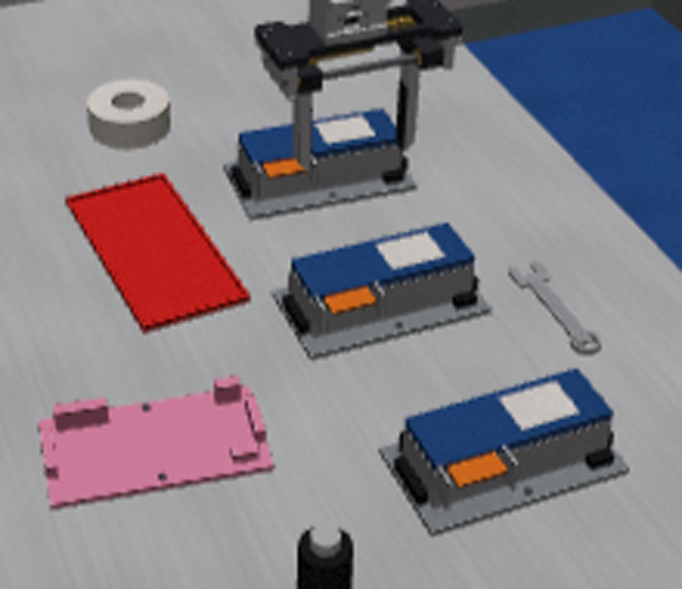

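```bash
python3 - <<'E'
from h import *
from scipy.optimize import least_squares
cs={n:ld(n+"1")[1:] for n in("scene","side")}
sc=lambda u,v:("scene",180+u/2.5,120+v/2.5); sd=lambda u,v:("side",210+u/3.1,130+v/3.1)
N=lambda a,b:(a*.055,b*.102,.008); L=lambda a,b:(a*.032,b*.09,.064)
P={1:[(sc(20,290),N(-1,-1)),(sc(127,300),N(1,-1)),(sc(180,160),N(1,1)),(sd(432,533),N(-1,1)),(sd(628,467),N(-1,-1)),(sd(380,452),N(1,1)),(sc(36,247),L(-1,-1)),(sc(102,250),L(1,-1)),(sc(150,125),L(1,1))],
2:[(sc(271,312),N(-1,-1)),(sc(381,324),N(1,-1)),(sc(408,176),N(1,1)),(sd(313,356),N(-1,1)),(sd(490,311),N(-1,-1)),(sd(273,290),N(1,1)),(sc(296,265),L(-1,-1)),(sc(360,275),L(1,-1)),(sc(386,144),L(1,1))],
3:[(sc(509,361),N(-1,-1)),(sc(628,381),N(1,-1)),(sd(248,217),N(-1,1)),(sd(416,186),N(-1,-1)),(sd(224,168),N(1,1)),(sc(543,322),L(-1,-1)),(sc(611,330),L(1,-1)),(sc(623,190),L(1,1))],
'tray':[(sc(417,92),(-.06,-.125,.01)),(sc(630,103),(-.06,.125,.01)),(sc(640,176),(.06,.125,.01)),(sc(412,163),(.06,-.125,.01)),(sd(66,200),(-.06,.125,.01)),(sd(164,174),(.06,.125,.01)),(sd(249,297),(.06,-.125,.01)),(sd(146,330),(-.06,-.125,.01))]}
for k,v in P.items():
    g=0 if k=='tray' else np.pi/2
    def f(p):
        R=Rn.from_euler('z',p[2]).as_matrix()
        return np.concatenate([w2px(*cs[c[0]],R@np.array(q)+[p[0],p[1],0])-c[1:] for c,q in v])
    r=least_squares(f,[.6,.1,g],loss='soft_l1');print(k,r.x.round(4),'yaw off deg',np.degrees(r.x[2]-g).round(2));print(f(r.x).reshape(-1,2).round(1).tolist())
E
```

```text
1 [ 0.6327 -0.2379  1.6074] yaw off deg 2.09
[[-0.2, -0.4], [0.8, -0.0], [-0.3, -1.3], [0.8, -1.9], [0.5, -2.2], [-0.2, -2.5], [-0.5, -1.4], [-0.7, -0.1], [-0.2, -0.3]]
2 [0.6206 0.0112 1.5845] yaw off deg 0.78
[[-0.7, -0.6], [0.7, 0.0], [-0.3, -0.0], [0.0, -1.4], [0.8, -2.4], [-0.0, -0.9], [-1.2, 0.1], [0.4, -0.7], [-0.1, -0.4]]
3 [0.6464 0.2474 1.5184] yaw off deg -3.0
[[-0.6, -0.1], [0.2, 0.4], [1.0, -1.4], [0.6, -1.5], [-0.0, -2.4], [-0.8, -2.1], [1.1, -0.4], [-0.3, -0.6]]
tray [0.4255 0.1844 0.0763] yaw off deg 4.37
[[-1.0, -0.7], [0.0, -0.3], [0.2, -0.8], [-1.0, -1.2], [0.2, -2.1], [0.2, -1.8], [1.2, -2.0], [-0.2, -2.4]]
```

Emit:
move_arm:
  commands: "-0.164 0.085 0.013 0 0 0.2; -0.164 0.085 0.013 0 0 0.4; -0.164 0.085 0.013 0 0 0.6; -0.164 0.085 0.013 0 0 0.8; -0.164 0.085 0.013 0 0 0.8; -0.164 0.085 0.013 0 0 0.8; -0.164 0.085 0.013 0 0 0.8; -0.164 0.085 0.013 0 0 0.8"
  gripper: 1
  force: 20

```text
time_s: 1.3
ee_pos: [0.5882, 0.1646, 0.1214]
tcp_rot: [-0.266, 0.654, -0.266, 0.656]
wrist_force: [-0.1, 0.0, 0.4]
grip_width: 0.191
```

```bash
cat >> h.py <<'E'
def go(y,z,x=None):
    s=manip.read_state();M=Rn.from_quat(s["tcp_rot"]).as_matrix();p=s["ee_pos"]
    d=np.array([p[0] if x is None else x,y,z])-p
    return (M.T@d).round(4)
E
python3 - <<'E'
from h import *
s=manip.read_state();print(s["time_s"],s["ee_pos"],Rn.from_quat(s["tcp_rot"]).as_matrix().round(3),s["wrist_force"],s["q"].round(2))
cam("side","s2");cam("wrist","w2")
crop("s2",210,80,260,190,3,"c3")
E
```

```text
1.3 [0.5881987  0.16456556 0.12138116] [[ 0.002  0.001  1.   ]
 [-0.697  0.717  0.001]
 [-0.717 -0.697  0.002]] [-0.09194519  0.0377921   0.41270478] [-0.31  0.49  1.73  0.78  1.33 -0.67]
```

View pics/c3.png

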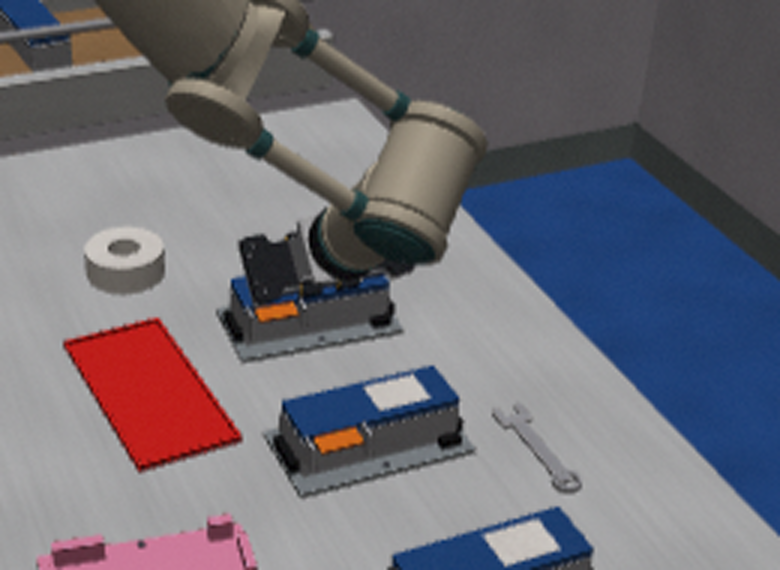

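View pics/w2.png

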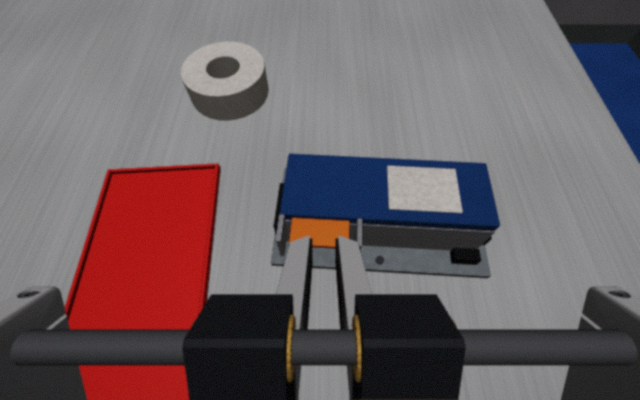

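```bash
python3 - <<'E'
from h import *
im,K,T=ld("w2")
for u,v in [(290,243),(351,246),(291,219),(350,221)]: print(px2w(K,T,u,v,.059).round(4))
for u,v in [(283,246),(362,248),(283,215),(361,219)]: print('ck',px2w(K,T,u,v,.064).round(4))
for u,v in [(290,154),(486,162),(498,227)]: print('lid',px2w(K,T,u,v,.064).round(4))
for y,z in[(.165,.034),(.2035,.034)]: print(go(y,z,.5865))
crop("w2",250,140,270,150,2.9,"c4")
E
```

```text
[0.562  0.1955 0.059 ]
[0.6105 0.193  0.059 ]
[0.5617 0.2169 0.059 ]
[0.6106 0.2152 0.059 ]
ck [0.5572 0.1908 0.064 ]
ck [0.6185 0.1892 0.064 ]
ck [0.5556 0.218  0.064 ]
ck [0.6191 0.2145 0.064 ]
lid [0.5581 0.2809 0.064 ]
lid [0.7348 0.2722 0.064 ]
lid [0.7286 0.2074 0.064 ]
[ 0.0622  0.0611 -0.0017]
[ 0.0354  0.0887 -0.0017]
```

View pics/c4.png

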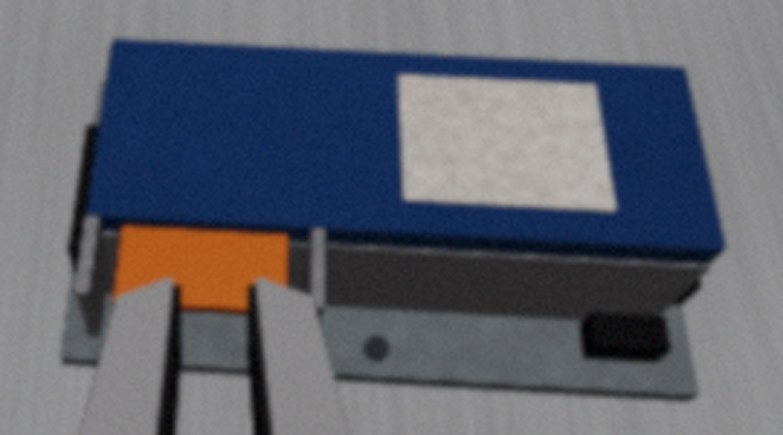

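Emit:
move_arm:
  commands: "0.062 0.061 -0.002 0 0 0; 0.062 0.061 -0.002 0 0 0; 0.062 0.061 -0.002 0 0 0; 0.048 0.075 -0.002 0 0 0; 0.035 0.089 -0.002 0 0 0; 0.035 0.089 -0.002 0 0 0; 0.035 0.089 -0.002 0 0 0"

```text
time_s: 2.28
ee_pos: [0.586, 0.2039, 0.0339]
tcp_rot: [-0.266, 0.655, -0.266, 0.656]
wrist_force: [0.8, 0.4, -0.6]
grip_width: 0.003
```

```bash
python3 - <<'E'
from h import *
s=manip.read_state();print(s["time_s"],s["ee_pos"],s["wrist_force"])
cam("wrist","w3");crop("w3",180,100,300,220,2.6,"c5")
for y,z in[(.2080,.0712),(.2035,.034),(.1944,.055)]: print(go(y,z,.5865))
E
```

```text
2.275 [0.58601476 0.20390794 0.03387474] [ 0.84999895  0.38351761 -0.55891013]
[-0.03   -0.023   0.0004]
[-0.0002 -0.0003  0.0004]
[-0.0089 -0.0214  0.0004]
```

View pics/c5.png

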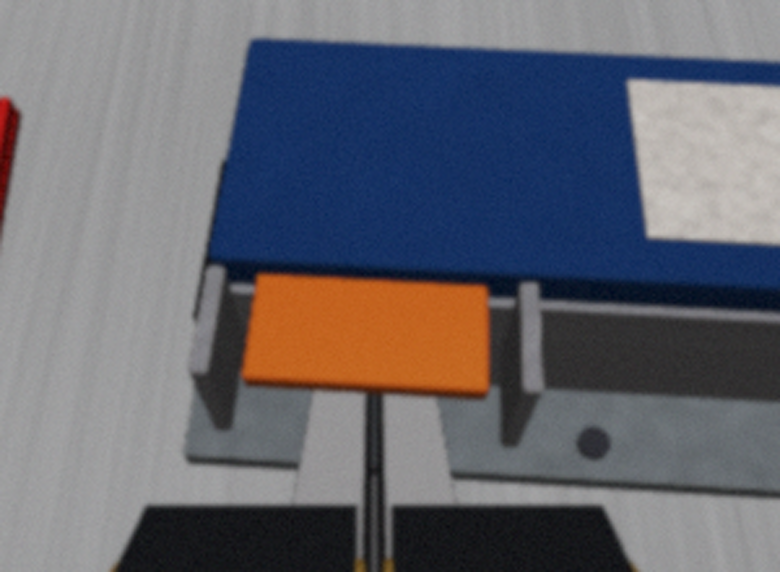

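Emit:
move_arm:
  commands: "-0.006 -0.005 0 0 0 0; -0.012 -0.009 0 0 0 0; -0.018 -0.014 0 0 0 0; -0.024 -0.018 0 0 0 0; -0.030 -0.023 0 0 0 0; -0.030 -0.023 0 0 0 0; -0.030 -0.023 0 0 0 0"

```text
time_s: 3.2
ee_pos: [0.5861, 0.2077, 0.0709]
tcp_rot: [-0.266, 0.655, -0.266, 0.655]
wrist_force: [-0.2, 0.2, 0.8]
grip_width: 0.006
```

```bash
python3 - <<'E'
from h import *
cam("wrist","w4");cam("side","s4");
f=[]
for i in range(4): cam("side");f.append(manip.read_state()["wrist_force"])
s=manip.read_state();print(s["time_s"],s["ee_pos"],np.round(f,2))
a=cv2.imread("pics/w4.png")[60:340,140:520];b=cv2.imread("pics/s4.png")[100:230,230:380]
cv2.imwrite("pics/c6.png",np.hstack([a,cv2.resize(b,(323,280))]))
E
```

```text
3.5 [0.58601093 0.20779949 0.07069632] [[ 0.09  0.36  0.64]
 [ 0.9  -0.59  0.12]
 [-0.01 -0.03  0.55]
 [ 0.4  -1.08 -0.33]]
```

View pics/c6.png

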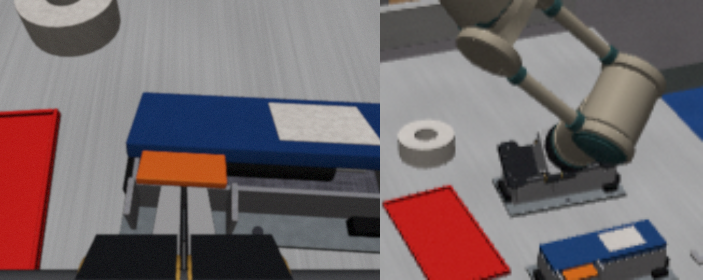

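Emit:
move_arm:
  commands: "0.015 0.012 0 0 0 0; 0.027 0.021 0 0 0 0; 0.027 0.021 0 0 0 0; 0.027 0.021 0 0 0 0"

```text
time_s: 4.0
ee_pos: [0.5856, 0.2042, 0.0366]
tcp_rot: [-0.266, 0.656, -0.265, 0.655]
wrist_force: [-0.7, -0.4, 0.8]
grip_width: 0.004
```

```bash
python3 - <<'E'
from h import *
cam("wrist","w5");crop("w5",140,60,380,280,1.6,"c7")
s=manip.read_state();print(s["time_s"],s["ee_pos"],s["wrist_force"])
h=.1944+.088
for a,z in [(-.0744,.0712),(-.0578,.1015),(-.0326,.1216),(-.0013,.1243),(.0120,.1236),(-.05,.13)]: print(go(h+a,z,.5865))
E
```

```text
4.05 [0.58583018 0.20421398 0.03692077] [-0.50453862 -0.67312463 -0.21057921]
[-0.0272 -0.0212  0.0007]
[-0.0605 -0.0303  0.0006]
[-0.0925 -0.0263  0.0006]
[-0.1163 -0.0057  0.0007]
[-0.125   0.0044  0.0007]
[-0.0864 -0.0446  0.0006]
```

View pics/c7.png

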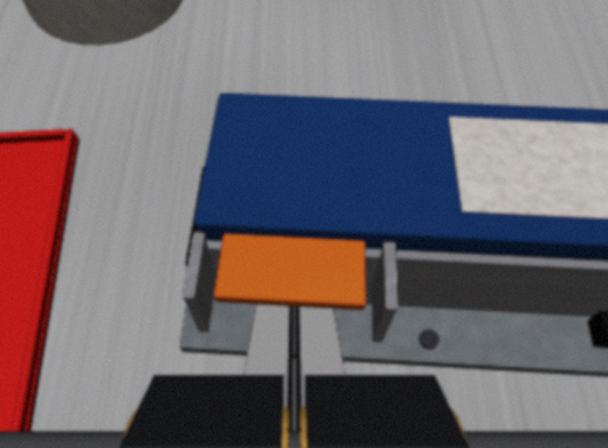

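Lid of case 3 (y≈0.25) fell shut after the fingers: it swings freely. Open it fully.

Emit:
move_arm:
  commands: "-0.014 -0.011 0 0 0 0; -0.027 -0.021 0 0 0 0; -0.044 -0.027 0 0 0 0; -0.060 -0.030 0 0 0 0; -0.077 -0.029 0 0 0 0; -0.092 -0.026 0 0 0 0; -0.105 -0.017 0 0 0 0; -0.116 -0.006 0 0 0 0; -0.125 0.004 0 0 0 0; -0.130 0.010 0 0 0 0; -0.130 0.010 0 0 0 0; -0.086 -0.045 0 0 0 0"

```text
time_s: 5.55
ee_pos: [0.5844, 0.2419, 0.129]
tcp_rot: [-0.268, 0.655, -0.264, 0.656]
wrist_force: [0.8, -0.6, 0.2]
grip_width: 0.003
```

```bash
python3 - <<'E'
from h import *
cam("wrist","w6");cam("side","s6");cam("scene","sc6")
a=cv2.imread("pics/w6.png")[40:340,140:520];b=cv2.imread("pics/s6.png")[100:230,230:380];c=cv2.imread("pics/sc6.png")[120:300,340:500]
cv2.imwrite("pics/c8.png",np.hstack([cv2.resize(x,(260,300)) for x in(a,b,c)]))
s=manip.read_state();print(s["time_s"],s["ee_pos"],s["wrist_force"])
E
```

```text
5.7 [0.58762906 0.23692988 0.12914861] [ 0.27459558 -0.1781605   0.45468482]
```

View pics/c8.png

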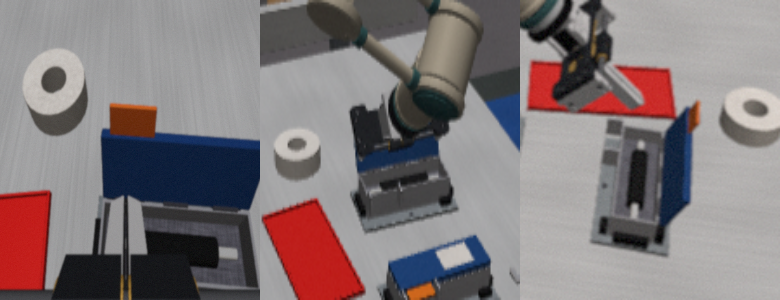

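```bash
python3 - <<'E'
from h import *
print(go(.17,.16,.58),go(-.076,.12,.564))
E
```

```text
[ 0.0246 -0.0695 -0.0073] [ 0.2248 -0.218  -0.0223]
```

Emit:
move_arm:
  commands: "0.025 -0.070 -0.007 0 0 0; 0.065 -0.107 -0.011 0 0 0; 0.105 -0.135 -0.015 0 0 0; 0.145 -0.165 -0.019 0 0 0; 0.185 -0.190 -0.022 0 0 0; 0.225 -0.218 -0.022 0 0 0; 0.225 -0.218 -0.022 0 0 0; 0.225 -0.218 -0.022 0 0 0"

```text
time_s: 6.7
ee_pos: [0.5639, -0.0726, 0.1197]
tcp_rot: [-0.265, 0.656, -0.265, 0.655]
wrist_force: [0.2, -0.5, 0.7]
grip_width: 0.003
```

```bash
python3 - <<'E'
from h import *
cam("wrist","w7");crop("w7",200,120,320,180,2.5,"c9")
s=manip.read_state();print(s["time_s"],s["ee_pos"],s["wrist_force"])
E
```

```text
6.75 [ 0.56385876 -0.07210964  0.11996167] [-0.68973853  0.06083072 -0.01454856]
```

View pics/c9.png

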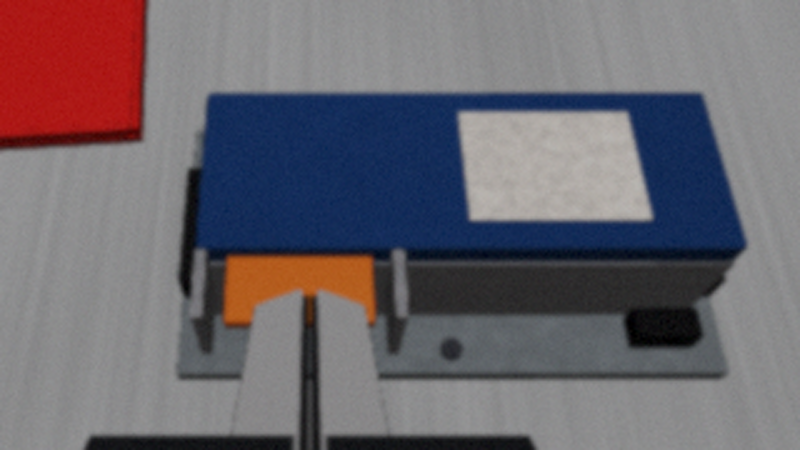

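```bash
python3 - <<'E'
from h import *
im,K,T=ld("w7")
for u,v in [(224,325),(376,325)]: print(px2w(K,T,200+u/2.5,120+v/2.5,.058).round(4))
y=-.0456
for yy,z in[(y-.03,.034),(y+.009,.034),(y+.0136,.0712),(y+.009,.040)]: print(go(yy,z,.563))
E
```

```text
[ 0.5377 -0.0477  0.058 ]
[ 0.5855 -0.0478  0.058 ]
[ 0.0642  0.0573 -0.0008]
[ 0.037   0.0853 -0.0008]
[ 0.0071  0.0627 -0.0008]
[ 0.0327  0.0811 -0.0008]
```

Emit:
move_arm:
  commands: "0.066 0.056 -0.002 0 0 0; 0.066 0.056 -0.002 0 0 0; 0.066 0.056 -0.002 0 0 0; 0.052 0.070 -0.002 0 0 0; 0.038 0.084 -0.002 0 0 0; 0.038 0.084 -0.002 0 0 0; 0.031 0.079 -0.002 0 0 0; 0.024 0.074 -0.002 0 0 0; 0.018 0.069 -0.002 0 0 0; 0.013 0.065 -0.002 0 0 0; 0.009 0.061 -0.002 0 0 0; 0.009 0.061 -0.002 0 0 0"

```text
time_s: 8.25
ee_pos: [0.5623, -0.0363, 0.0711]
tcp_rot: [-0.266, 0.655, -0.266, 0.655]
wrist_force: [-0.2, -1.1, 0.7]
grip_width: 0.005
```

```bash
python3 - <<'E'
from h import *
cam("wrist","w8");
f=[]
for i in range(4): cam("side");f.append(manip.read_state()["wrist_force"])
s=manip.read_state();print(s["time_s"],s["ee_pos"],np.round(f,2))
crop("w8",140,60,380,280,1.6,"c10")
E
```

```text
8.5 [ 0.56202466 -0.03608363  0.07050088] [[-0.1  -1.32 -0.17]
 [ 0.42  0.42 -0.49]
 [-0.47 -0.65 -0.16]
 [ 1.22 -0.27  0.41]]
```

View pics/c10.png

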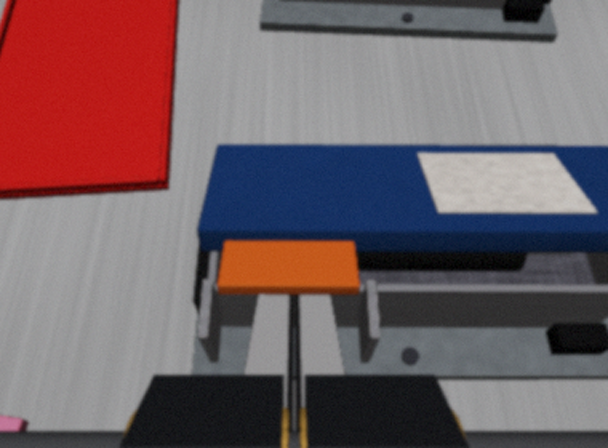

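Lid of case 2 lifted; force is low. Lower to see whether it follows.

Emit:
move_arm:
  commands: "0.015 0.012 0 0 0 0; 0.026 0.020 0 0 0 0; 0.026 0.020 0 0 0 0; 0.026 0.020 0 0 0 0"

```text
time_s: 9.0
ee_pos: [0.5618, -0.0396, 0.0379]
tcp_rot: [-0.266, 0.656, -0.265, 0.655]
wrist_force: [-0.4, -0.6, -1.1]
grip_width: 0.005
```

```bash
python3 - <<'E'
from h import *
cam("wrist","w9");crop("w9",140,60,380,280,1.6,"c11")
s=manip.read_state();print(s["time_s"],s["ee_pos"],s["wrist_force"])
h=-.0472+.088
for a,z in [(-.0744,.0712),(-.0578,.1015),(-.0326,.1216),(-.0013,.1243),(.0120,.1236),(-.05,.13)]: print(go(h+a,z,.562))
E
```

```text
9.05 [ 0.56193763 -0.03964312  0.03819274] [-0.16049624 -0.07311946 -0.80471672]
[-0.0279 -0.0186  0.0001]
[-0.0612 -0.0278  0.0001]
[-0.0932 -0.0237  0.0001]
[-1.169e-01 -3.200e-03  1.000e-04]
[-1.257e-01  6.900e-03  1.000e-04]
[-0.0871 -0.0421  0.    ]
```

View pics/c11.png

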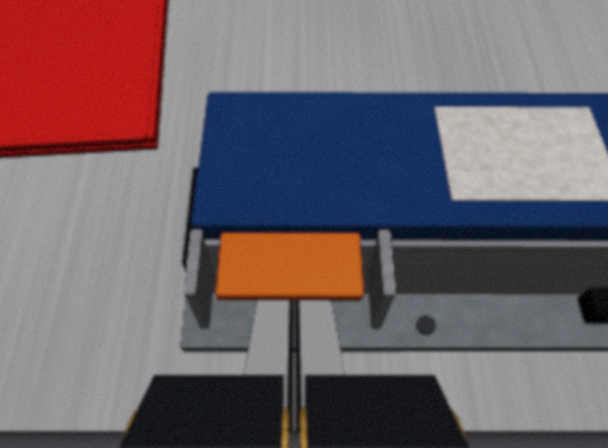

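Shut again: case 2 is free too. Open it.

Emit:
move_arm:
  commands: "-0.014 -0.009 0 0 0 0; -0.028 -0.018 0 0 0 0; -0.044 -0.024 0 0 0 0; -0.061 -0.028 0 0 0 0; -0.077 -0.027 0 0 0 0; -0.093 -0.024 0 0 0 0; -0.106 -0.015 0 0 0 0; -0.117 -0.003 0 0 0 0; -0.126 0.007 0 0 0 0; -0.131 0.013 0 0 0 0; -0.131 0.013 0 0 0 0; -0.087 -0.042 0 0 0 0"

```text
time_s: 10.55
ee_pos: [0.5607, 0.0013, 0.1293]
tcp_rot: [-0.267, 0.655, -0.263, 0.656]
wrist_force: [1.3, -0.3, 0.3]
grip_width: 0.004
```

```bash
python3 - <<'E'
from h import *
cam("wrist","w10");cam("side","s10");cam("scene","sc10")
a=cv2.imread("pics/w10.png")[40:340,140:520];b=cv2.imread("pics/s10.png")[100:300,220:420];c=cv2.imread("pics/sc10.png")[120:300,260:460]
cv2.imwrite("pics/c12.png",np.hstack([cv2.resize(x,(260,300)) for x in(a,b,c)]))
s=manip.read_state();print(s["time_s"],s["ee_pos"],s["wrist_force"])
print(go(-.09,.16,.565),go(-.33,.12,.578))
E
```

```text
10.7 [ 0.56335111 -0.00448976  0.12872134] [ 0.44460743  0.6864865  -0.26360713]
[ 0.0373 -0.0831  0.002 ] [ 0.2334 -0.227   0.0159]
```

View pics/c12.png

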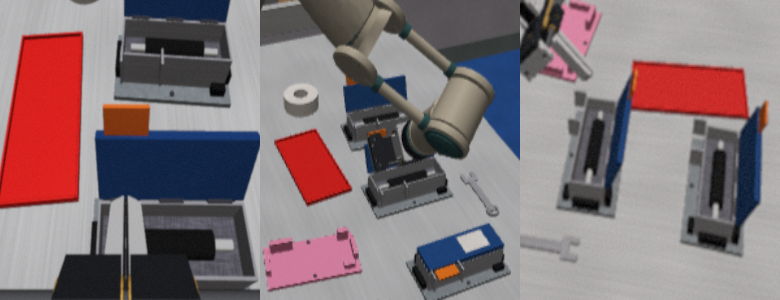

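Emit:
move_arm:
  commands: "0.037 -0.083 0.002 0 0 0; 0.076 -0.117 0.005 0 0 0; 0.115 -0.145 0.008 0 0 0; 0.155 -0.172 0.012 0 0 0; 0.195 -0.200 0.014 0 0 0; 0.233 -0.227 0.016 0 0 0; 0.233 -0.227 0.016 0 0 0; 0.233 -0.227 0.016 0 0 0"

```text
time_s: 11.7
ee_pos: [0.578, -0.3253, 0.12]
tcp_rot: [-0.265, 0.656, -0.265, 0.655]
wrist_force: [1.3, -0.2, 0.0]
grip_width: 0.003
```

```bash
python3 - <<'E'
from h import *
cam("wrist","w11");crop("w11",200,120,320,180,2.5,"c13");cam("scene","sc11")
s=manip.read_state();print(s["time_s"],s["ee_pos"],s["wrist_force"])
E
```

```text
11.8 [ 0.57817582 -0.32478507  0.12076267] [-0.95003986 -0.35856381  0.04465436]
```

View pics/c13.png

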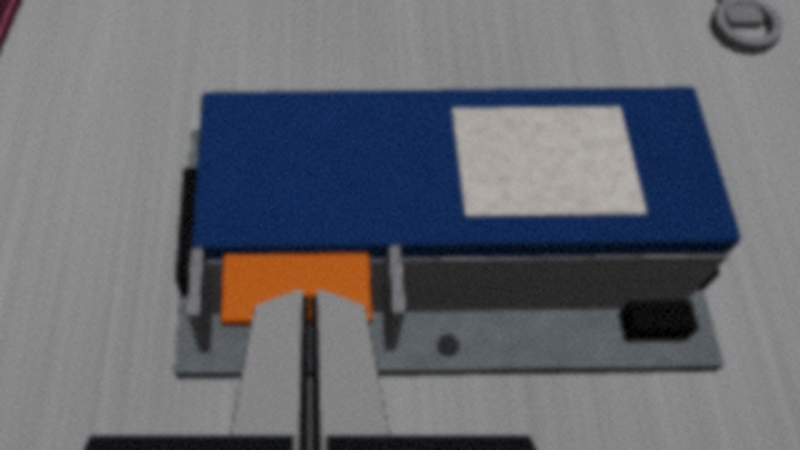

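View pics/sc11.png

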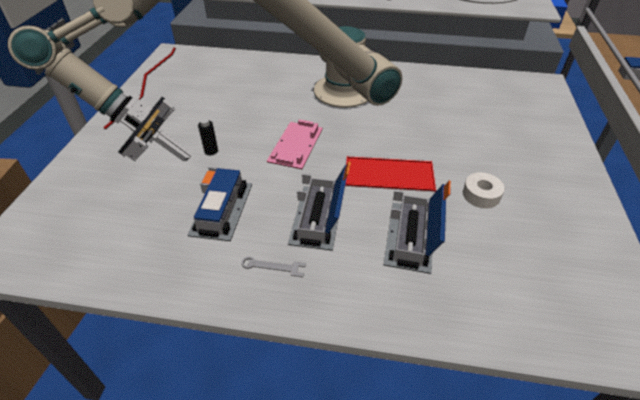

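```bash
python3 - <<'E'
from h import *
im,K,T=ld("w11")
for u,v in [(222,323),(372,323)]: print(px2w(K,T,200+u/2.5,120+v/2.5,.058).round(4))
y=-.3000
for yy,z in[(y-.028,.034),(y+.009,.034),(y+.0136,.0712),(y+.0115,.060)]: print(go(yy,z,.576))
E
```

```text
[ 0.5511 -0.2996  0.058 ]
[ 0.5983 -0.2996  0.058 ]
[ 0.0645  0.0581 -0.0022]
[ 0.0388  0.0847 -0.0021]
[ 0.0089  0.0621 -0.0021]
[ 0.0184  0.0683 -0.0021]
```

Emit:
move_arm:
  commands: "0.065 0.058 -0.003 0 0 0; 0.065 0.058 -0.003 0 0 0; 0.065 0.058 -0.003 0 0 0; 0.052 0.071 -0.003 0 0 0; 0.039 0.085 -0.003 0 0 0; 0.039 0.085 -0.003 0 0 0; 0.034 0.081 -0.003 0 0 0; 0.029 0.077 -0.003 0 0 0; 0.024 0.073 -0.003 0 0 0; 0.018 0.068 -0.003 0 0 0; 0.018 0.068 -0.003 0 0 0; 0.018 0.068 -0.003 0 0 0"

```text
time_s: 13.3
ee_pos: [0.575, -0.2901, 0.0601]
tcp_rot: [-0.266, 0.655, -0.266, 0.655]
wrist_force: [-0.1, 0.1, 0.4]
grip_width: 0.008
```

```bash
python3 - <<'E'
from h import *
cam("wrist","w12");
f=[]
for i in range(4): cam("side");f.append(manip.read_state()["wrist_force"])
s=manip.read_state();print(s["time_s"],s["ee_pos"],np.round(f,2))
crop("w12",140,60,380,280,1.6,"c14")
E
```

```text
13.55 [ 0.57496932 -0.29018856  0.05963816] [[ 0.64 -0.62  0.59]
 [ 0.39  0.91 -0.  ]
 [-0.28  0.15  0.29]
 [ 0.58  0.42 -0.67]]
```

View pics/c14.png

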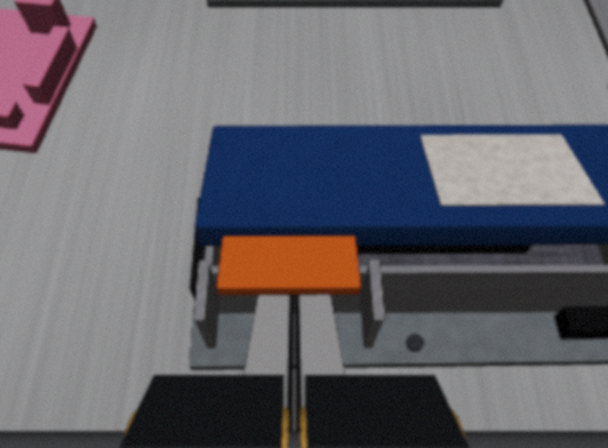

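Case 1's lid is up about 0.25 rad; lower the fingers and see whether it stays.

Emit:
move_arm:
  commands: "0.010 0.008 0 0 0 0; 0.018 0.014 0 0 0 0; 0.018 0.014 0 0 0 0; 0.018 0.014 0 0 0 0"

```text
time_s: 14.05
ee_pos: [0.5751, -0.2928, 0.0369]
tcp_rot: [-0.266, 0.655, -0.266, 0.655]
wrist_force: [0.4, -0.5, 0.4]
grip_width: 0.002
```

```bash
python3 - <<'E'
from h import *
cam("wrist","w13");crop("w13",140,60,380,280,1.6,"c15")
s=manip.read_state();print(s["time_s"],s["ee_pos"],s["wrist_force"])
E
```

```text
14.1 [ 0.57514692 -0.29286356  0.0371902 ] [ 0.41878415 -0.69869973 -0.39407568]
```

View pics/c15.png

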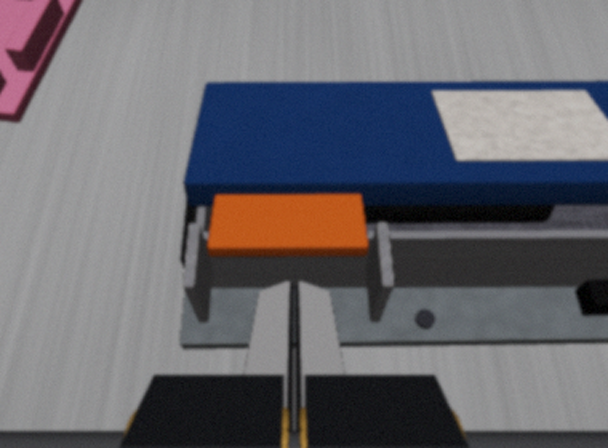

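Emit:
move_arm:
  commands: "0.028 -0.029 0 0 0 0; 0.028 -0.029 0 0 0 0; -0.010 -0.065 0 0 0 0; -0.052 -0.109 0 0 0 0; -0.075 -0.120 0.010 0 0 -0.18; -0.100 -0.110 0.020 0 0 -0.36; -0.130 -0.095 0.035 0 0 -0.54; -0.154 -0.076 0.045 0 0 -0.72; -0.154 -0.076 0.045 0 0 -0.8; -0.154 -0.076 0.045 0 0 -0.8; -0.154 -0.076 0.045 0 0 -0.8"

```text
time_s: 15.48
ee_pos: [0.6197, -0.2403, 0.2003]
tcp_rot: [-0.5, 0.501, -0.5, 0.5]
wrist_force: [0.2, -0.3, 1.2]
grip_width: 0.003
```

```bash
python3 - <<'E'
from h import *
cam("wrist","w14")
s=manip.read_state();print(s["time_s"],s["ee_pos"],s["wrist_force"],s["q"].round(2),Rn.from_quat(s["tcp_rot"]).as_matrix().round(3).tolist())
E
```

```text
15.525 [ 0.61965704 -0.24110778  0.19996715] [ 0.89517441 -0.61032948  0.50093581] [-0.48  0.42  1.3   0.    1.42 -0.47] [[-0.002, -0.001, 1.0], [-1.0, 0.001, -0.002], [-0.001, -1.0, -0.001]]
```

View pics/w14.png

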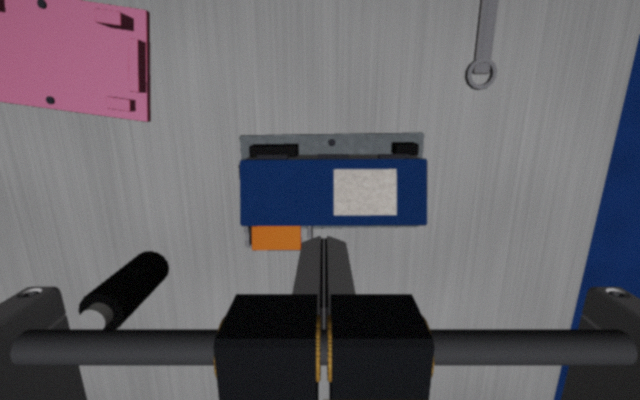

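```bash
python3 - <<'E'
from h import *
im,K,T=ld("w14")
crop("w14",220,110,240,160,3.3,"c16")
for u,v in [(240,134),(423,133)]: print('nest',px2w(K,T,u,v,.008).round(4))
for u,v in [(242,158),(426,157)]: print('lidrear',px2w(K,T,u,v,.064).round(4))
for u,v in [(240,226),(427,226)]: print('lidfront',px2w(K,T,u,v,.064+.015).round(4))
E
```

```text
nest [ 0.5281 -0.1871  0.008 ]
nest [ 0.7293 -0.1863  0.008 ]
lidrear [ 0.5423 -0.2056  0.064 ]
lidrear [ 0.7175 -0.205   0.064 ]
lidfront [ 0.5395 -0.2689  0.079 ]
lidfront [ 0.7194 -0.2692  0.079 ]
```

View pics/c16.png

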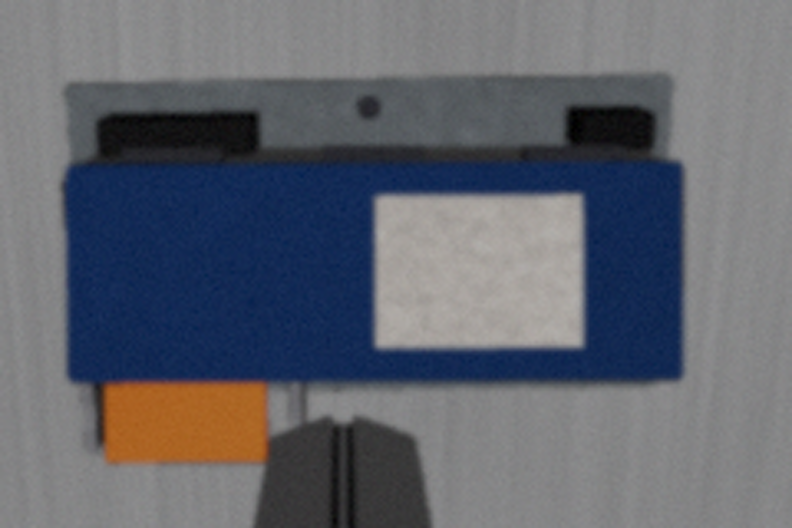

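Emit:
move_arm:
  commands: "0.005 0.01 0.002 0 0.18 0; 0.01 0.02 0.004 0 0.36 0; 0.015 0.03 0.006 0 0.54 0; 0.02 0.04 0.009 0 0.72 0; 0.02 0.05 0.009 0 0.9 0; 0.02 0.06 0.009 0 1.08 0; 0.02 0.07 0.009 0 1.26 0; 0.02 0.08 0.009 0 1.44 0; 0.02 0.09 0.009 0 1.553 0; 0.02 0.09 0.009 0 1.553 0; 0.02 0.09 0.009 0 1.553 0"

```text
time_s: 16.9
ee_pos: [0.6289, -0.2613, 0.1103]
tcp_rot: [-0.006, 0.707, -0.707, 0.006]
wrist_force: [-0.2, 0.6, 0.4]
grip_width: 0.004
```

```bash
python3 - <<'E'
from h import *
s=manip.read_state();print(s["time_s"],s["ee_pos"],s["wrist_force"],s["q"].round(2),Rn.from_quat(s["tcp_rot"]).as_matrix().round(3).tolist())
E
```

```text
16.9 [ 0.62892685 -0.2613321   0.11028268] [-0.16067293  0.60695814  0.39885502] [-0.5   0.49  1.4   0.    1.25  1.06] [[-1.0, -0.0, 0.018], [-0.018, 0.0, -1.0], [0.0, -1.0, -0.0]]
```

Emit:
move_arm:
  commands: "0 0.020 0 0 0 0; 0 0.028 0 0 0 0; 0 0.034 0 0 0 0; 0 0.039 0 0 0 0; 0 0.043 0 0 0 0; 0 0.046 0 0 0 0; 0 0.048 0 0 0 0; 0 0.048 0 0 0 0"

```text
time_s: 17.9
ee_pos: [0.6295, -0.2604, 0.0642]
tcp_rot: [0.006, -0.707, 0.707, -0.007]
wrist_force: [-1.0, -0.2, 7.6]
grip_width: 0.006
```

```bash
python3 - <<'E'
from h import *
s=manip.read_state();print(s["time_s"],s["ee_pos"],s["wrist_force"])
cam("side","s15");crop("s15",280,210,200,150,4,"c17")
E
```

```text
17.9 [ 0.62953097 -0.26040812  0.06421364] [-0.98867122 -0.21212471  7.64577092]
```

View pics/c17.png

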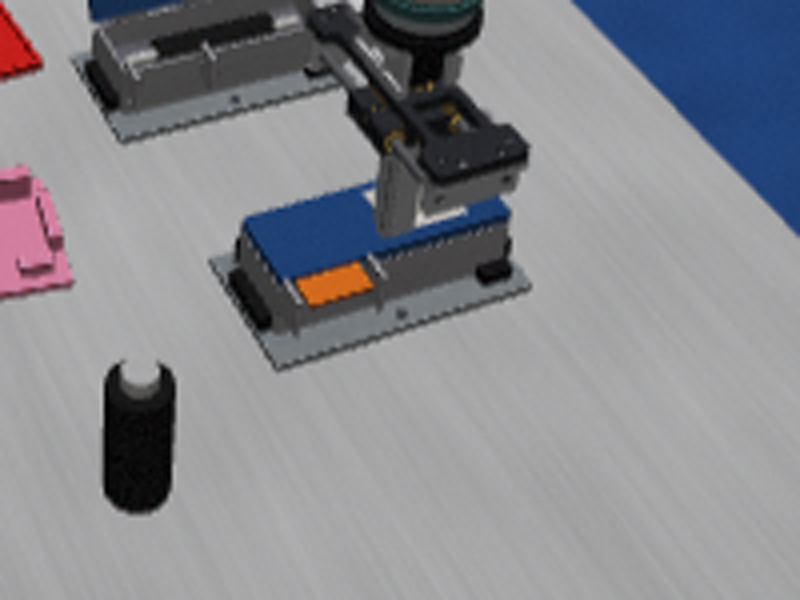

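Emit:
move_arm:
  commands: "0 -0.03 0 0 0 0; -0.008 -0.05 -0.01 0 0 0; -0.015 -0.05 -0.020 0 0 0; -0.015 -0.05 -0.020 0 0 0; -0.015 -0.05 -0.020 0 0 0; -0.015 -0.05 -0.020 0 0 0; -0.015 -0.05 -0.020 0 0 0; -0.015 -0.05 -0.020 0 0 0; -0.015 -0.05 -0.020 0 0 0; -0.015 -0.05 -0.020 0 0 0"
  gripper: 0

```text
time_s: 19.2
ee_pos: [0.6437, -0.2399, 0.1126]
tcp_rot: [0.006, -0.707, 0.707, -0.006]
wrist_force: [0.4, 0.1, -0.7]
grip_width: 0.994
```

```bash
python3 - <<'E'
from h import *
s=manip.read_state();print(s["time_s"],s["ee_pos"],s["wrist_force"],s["grip_width"])
cam("wrist","w16");cam("side","s16");crop("s16",280,180,200,180,3.5,"c18")
E
```

```text
19.2 [ 0.64367063 -0.23985392  0.11259242] [ 0.40461222  0.09609467 -0.70520328] 0.9944876937121487
```

View pics/w16.png

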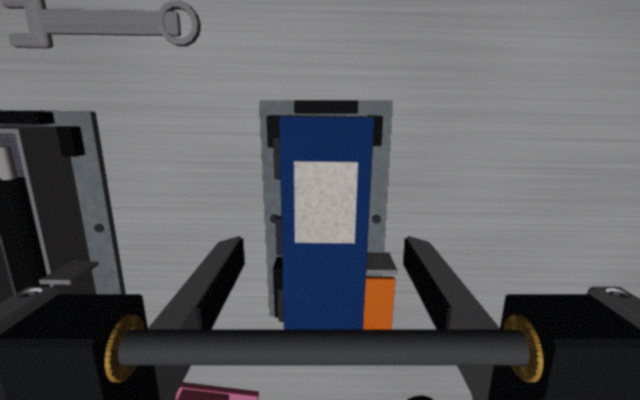

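View pics/c18.png

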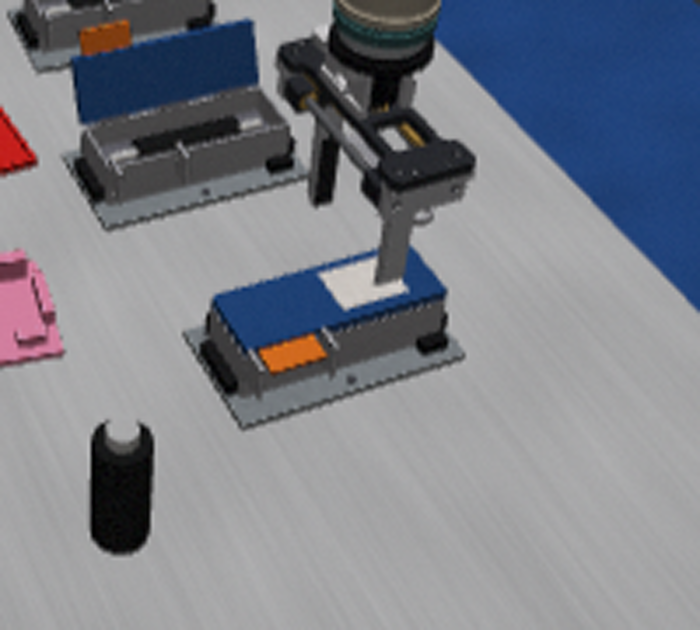

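```bash
python3 - <<'E'
from h import *
im,K,T=ld("w16")
for u,v in [(280,116),(373,117),(283.5,240),(367.5,240),(285,325),(364,325)]: print(px2w(K,T,u,v,.064).round(4))
for u,v in [(261,100),(391,100)]: print('nest',px2w(K,T,u,v,.008).round(4))
E
```

```text
[ 0.7189 -0.2102  0.064 ]
[ 0.7193 -0.272   0.064 ]
[ 0.6304 -0.211   0.064 ]
[ 0.6314 -0.273   0.064 ]
[ 0.5576 -0.211   0.064 ]
[ 0.5586 -0.2741  0.064 ]
nest [ 0.7301 -0.1878  0.008 ]
nest [ 0.7319 -0.2941  0.008 ]
```

Emit:
move_arm:
  commands: "0 0.030 0.001 0 0 0; 0 0.060 0.001 0 0 0; 0 0.080 0.001 0 0 0; 0 0.097 0.001 0 0 0; 0 0.097 0.001 0 0 0; 0 0.097 0.001 0 0 0"

```text
time_s: 20.05
ee_pos: [0.6444, -0.2411, 0.0163]
tcp_rot: [0.006, -0.707, 0.707, -0.007]
wrist_force: [0.2, 0.4, -0.1]
grip_width: 1.001
```

Emit:
move_arm:
  commands: "0 0 0 0 0 0; 0 0 0 0 0 0; 0 0 0 0 0 0; 0 0 0 0 0 0; 0 0 0 0 0 0; 0 0 0 0 0 0"
  gripper: 1
  force: 45

```text
time_s: 20.8
ee_pos: [0.6439, -0.2407, 0.0159]
tcp_rot: [-0.006, 0.707, -0.707, 0.006]
wrist_force: [-0.8, 1.0, 1.4]
grip_width: 0.68
```

```bash
python3 - <<'E'
from h import *
s=manip.read_state();print(s["time_s"],s["ee_pos"],s["wrist_force"],s["grip_width"]*94,Rn.from_quat(s["tcp_rot"]).as_matrix().round(3).tolist())
E
```

```text
20.8 [ 0.64387192 -0.24071453  0.01588748] [-0.81875855  0.9985767   1.35532875] 63.942599510297214 [[-1.0, 0.001, 0.018], [-0.018, 0.0, -1.0], [-0.001, -1.0, -0.0]]
```

Emit:
move_arm:
  commands: "0 -0.005 0 0 0 0; 0 -0.012 0 0 0 0; 0 -0.025 0 0 0 0; 0 -0.045 0 0 0 0; 0 -0.070 0 0 0 0; 0 -0.100 0 0 0 0; 0 -0.130 0 0 0 0; 0 -0.155 0 0 0 0; 0 -0.165 0 0 0 0; 0 -0.165 0 0 0 0"

```text
time_s: 22.05
ee_pos: [0.6435, -0.2407, 0.181]
tcp_rot: [0.006, -0.707, 0.707, -0.006]
wrist_force: [0.0, -0.7, -9.2]
grip_width: 0.678
```

```bash
python3 - <<'E'
from h import *
s=manip.read_state();print(s["time_s"],s["ee_pos"],s["wrist_force"],s["grip_width"]*94)
cam("side","s17");crop("s17",260,130,220,220,2.6,"c19")
E
```

```text
22.05 [ 0.64350079 -0.24066253  0.18101089] [ 7.50250302e-04 -6.83263637e-01 -9.17719074e+00] 63.72348950617508
```

View pics/c19.png

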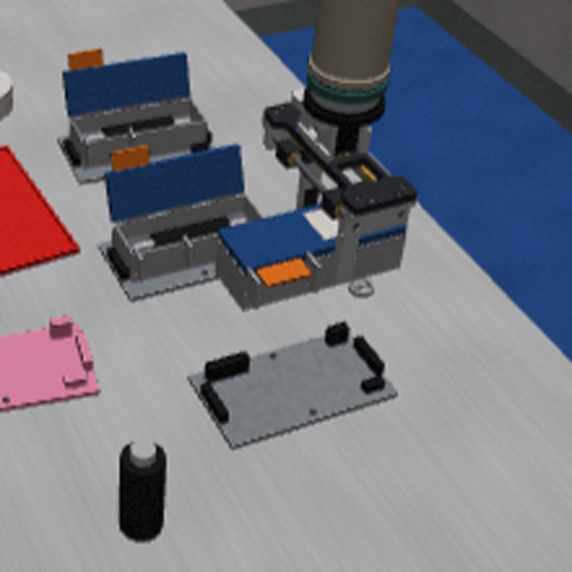

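Emit:
move_arm:
  commands: "0.009 0 -0.019 0 -0.07 0; 0.026 0 -0.055 0 -0.2 0; 0.046 0 -0.095 0 -0.35 0; 0.066 0 -0.139 0 -0.51 0; 0.087 0 -0.183 0 -0.67 0; 0.108 0 -0.227 0 -0.83 0; 0.129 0 -0.271 0 -0.99 0; 0.150 0 -0.315 0 -1.15 0; 0.171 0 -0.358 0 -1.31 0; 0.190 0 -0.398 0 -1.46 0; 0.204 0 -0.428 0 -1.57 0; 0.212 0 -0.444 0 -1.63 0"

```text
time_s: 23.6
ee_pos: [0.4214, 0.2005, 0.1794]
tcp_rot: [0.521, -0.48, 0.479, -0.519]
wrist_force: [0.3, -0.3, -8.9]
grip_width: 0.68
```

Emit:
move_arm:
  commands: "0 0 0 0 0 0; 0 0 0 0 0 0; 0 0 0 0 0 0"

```text
time_s: 23.98
ee_pos: [0.4241, 0.1986, 0.1802]
tcp_rot: [0.519, -0.481, 0.481, -0.518]
wrist_force: [-0.5, -0.6, -8.7]
grip_width: 0.681
```

```bash
python3 - <<'E'
from h import *
s=manip.read_state();print(s["time_s"],s["ee_pos"],s["wrist_force"],s["grip_width"]*94,Rn.from_quat(s["tcp_rot"]).as_matrix().round(3).tolist())
cam("side","s18");cam("wrist","w18");crop("s18",200,80,260,220,2.6,"c20")
E
```

```text
23.975 [0.42407225 0.19858261 0.18022927] [-0.53417572 -0.60309243 -8.65497039] 63.98121190480975 [[0.075, -0.0, 0.997], [-0.997, -0.001, 0.075], [0.001, -1.0, -0.0]]
```

View pics/c20.png

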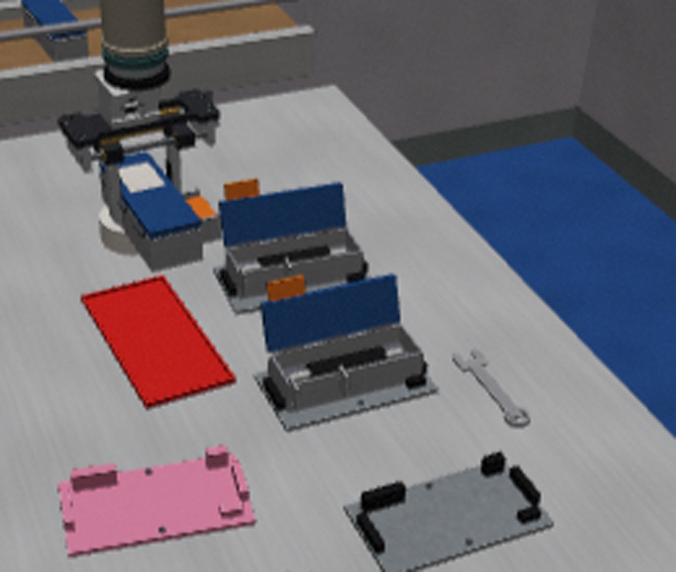

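View pics/w18.png

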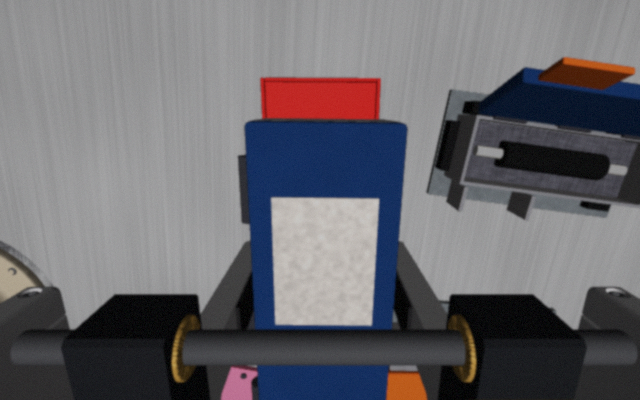

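```bash
python3 - <<'E'
from h import *
im,K,T=ld("w18")
a,b=[px2w(K,T,u,v,.01) for u,v in [(261,78),(381,79)]]
print(a,b,np.linalg.norm(a-b)); d=(b-a)/np.linalg.norm(b-a); print((a+b)/2+.125*np.array([d[1],-d[0],0]),np.degrees(np.arctan2(d[1],d[0])))
E
```

```text
[0.3545419  0.30253289 0.01      ] [0.47311811 0.31042068 0.01      ] 0.11883827714981925
[0.42212677 0.18175243 0.01      ] 3.805755752286659
```

Emit:
move_arm:
  commands: "0 0.030 -0.002 0 0 0; 0 0.065 -0.002 0 0 0; 0 0.095 -0.002 0 0 0; 0 0.120 -0.002 0 0 0; 0 0.138 -0.002 0 0 0; 0 0.150 -0.002 0 0 0; 0 0.158 -0.002 0 0 0; 0 0.163 -0.002 0 0 0; 0 0.166 -0.002 0 0 0; 0 0.168 -0.002 0 0 0; 0 0.168 -0.002 0 0 0; 0 0.168 -0.002 0 0 0"

```text
time_s: 25.58
ee_pos: [0.422, 0.1993, 0.0127]
tcp_rot: [-0.519, 0.48, -0.48, 0.519]
wrist_force: [-0.0, 0.5, -8.8]
grip_width: 0.681
```

```bash
python3 - <<'E'
from h import *
s=manip.read_state();print(s["time_s"],s["ee_pos"],s["wrist_force"],s["grip_width"]*94)
cam("side","s19");cam("scene","sc19")
a=cv2.imread("pics/s19.png")[120:270,180:380];b=cv2.imread("pics/sc19.png")[80:230,310:510]
cv2.imwrite("pics/c21.png",np.hstack([cv2.resize(x,(400,300),interpolation=cv2.INTER_CUBIC) for x in(a,b)]))
E
```

```text
25.575 [0.42204168 0.19930347 0.01274429] [-0.02632094  0.52188927 -8.79337527] 64.02272491268839
```

View pics/c21.png

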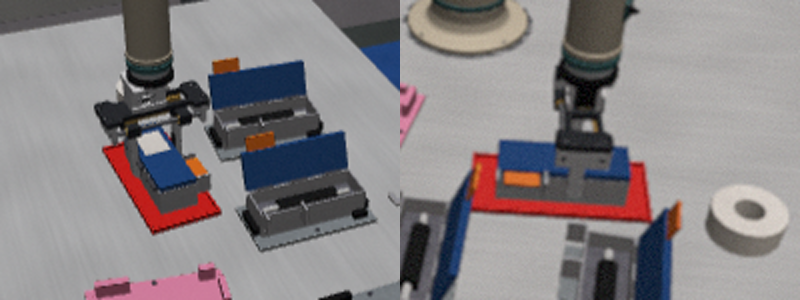

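Still fully hanging (−8.8 N), so lower in sub‑millimetre steps until the weight transfers.

Emit:
move_arm:
  commands: "0 0.0005 0 0 0 0; 0 0.001 0 0 0 0; 0 0.0015 0 0 0 0; 0 0.0015 0 0 0 0"

```text
time_s: 26.18
ee_pos: [0.422, 0.1992, 0.0119]
tcp_rot: [-0.519, 0.48, -0.481, 0.519]
wrist_force: [-2.7, -1.5, 4.5]
grip_width: 0.68
```

Emit:
move_arm:
  commands: "0 -0.0005 0 0 0 0; 0 -0.0005 0 0 0 0; 0 -0.0005 0 0 0 0; 0 -0.0005 0 0 0 0; 0 -0.0005 0 0 0 0; 0 -0.0005 0 0 0 0; 0 -0.0005 0 0 0 0; 0 -0.0005 0 0 0 0"
  gripper: 0

```text
time_s: 27.18
ee_pos: [0.4219, 0.1992, 0.0115]
tcp_rot: [-0.519, 0.48, -0.48, 0.519]
wrist_force: [-0.4, 1.0, 0.6]
grip_width: 1.002
```

Emit:
move_arm:
  commands: "0 -0.015 0 0 0 0; 0 -0.045 0 0 0 0; 0 -0.090 0 0 0 0; 0 -0.14 0 0 0 0; 0 -0.19 0 0 0 0; 0 -0.22 0 0 0 0; 0 -0.22 0 0 0 0; 0 -0.22 0 0 0 0"

```text
time_s: 28.18
ee_pos: [0.4209, 0.1989, 0.2302]
tcp_rot: [0.52, -0.481, 0.48, -0.518]
wrist_force: [1.0, 0.0, -0.3]
grip_width: 1.0
```

```bash
python3 - <<'E'
from h import *
s=manip.read_state();print(s["time_s"],s["ee_pos"],s["wrist_force"],s["grip_width"]*94)
cam("side","s20");cam("scene","sc20");cam("wrist","w20")
crop("sc20",180,110,330,180,2.4,"c22");crop("s20",200,130,240,190,3,"c23")
E
```

```text
28.175 [0.42091519 0.19894111 0.2301978 ] [ 1.00162318  0.03466653 -0.31537297] 93.99215919057367
```

View pics/w20.png

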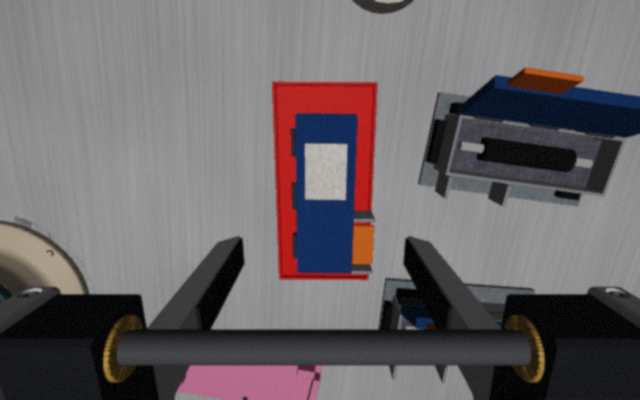

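View pics/c22.png

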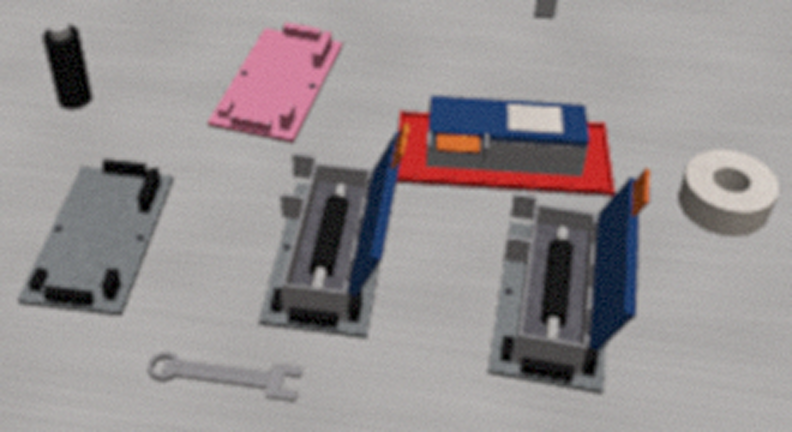

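View pics/c23.png

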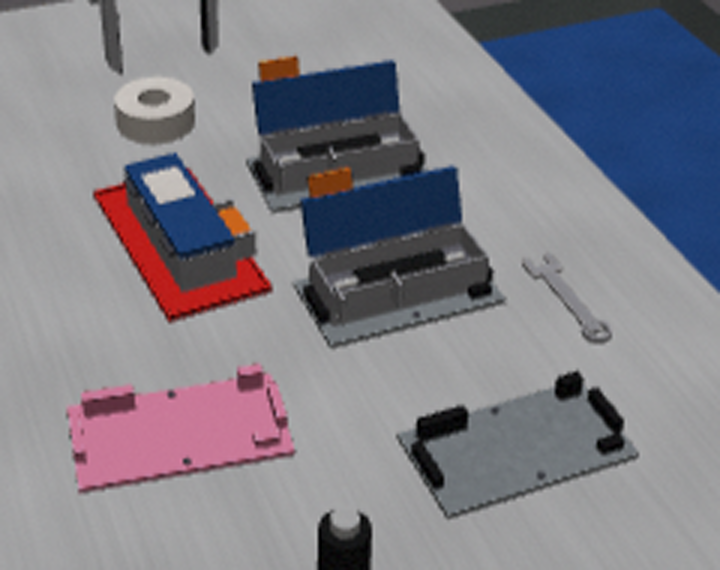

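Check the placement against the tray numerically (tray corners and lid corners in the overhead view).

```bash
python3 - <<'E'
from h import *
im,K,T=ld("w20")
t=[px2w(K,T,u,v,.01) for u,v in [(273,83),(377,83),(368,278),(281,279)]]
l=[px2w(K,T,u,v,.06) for u,v in [(296,114),(357,115),(353,272),(298,272)]]
ct,cl=np.mean(t,0),np.mean(l,0);d=t[1]-t[0];d/=np.linalg.norm(d)
e=cl-ct;print(ct,cl,'tray x,y off',e@d,e@np.array([-d[1],d[0],0]))
print([np.linalg.norm(l[i]-l[(i+1)%4]).round(4) for i in range(4)])
E
```

```text
[0.4228312  0.18318322 0.01      ] [0.42411331 0.18434852 0.06      ] tray x,y off 0.0013663805670202543 0.0010652413665495064
[np.float64(0.062), np.float64(0.1765), np.float64(0.064), np.float64(0.1776)]
```

```bash
python3 -c "
from workcell import manip
print(manip.job_done())"
```

```text
the job is handed in; nothing more can be done
None
```

The stiff case is in the red reject tray with its lid shut. The two free cases are in their nests with their lids wide open. I handed the job in at about 28 s of the 72 s allowed; it reports no verdict.

**Finding the stiff one:** I lifted each lid by its tab, then lowered the fingers. The lids of the middle case (y≈0.01) and the left case (y≈0.25) fell shut, so I opened both fully. The right-hand case's lid (y≈−0.24) stayed where I left it at about 0.25 rad, so I went no further and pressed it shut. I never worked out which of these is a, b or c.

**Last checks:**
- **Tray placement:** the case centre measured about 1 mm off the tray centre in both axes. The lid corners matched the case size to about 3 mm, with no sign of the lid being up.
- **Setting down:** the gripper held the case throughout, and I let go only after the weight had passed to the tray floor.
- **Free cases:** both lids looked wide open in the final pictures; I did not measure their angles.
- **Bystanders:** the label roll, wrench and spare roller looked undisturbed in the final pictures. The gripper ended clear above everything.

**Disagreements:**
- The wrist-force noise (about 0.5–1 N) hid the 0.4 N against 1.7 N difference, so I decided by whether the lid fell or stayed.
- My first position estimates from the two fixed cameras were 2–4 mm off the wrist views for the middle and right-hand cases, so I worked from the wrist views there.

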